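# Feed the mushroom tray past the spring gate

## Task

With one fingertip swing the chute's yellow spring gate open and hold it there, so that its red stop finger stays off the tray, while the other finger pushes the blue tray of mushrooms along the chute until it is fully home against the end stop. Then let the gate swing shut behind the tray and move clear. Only push with the fingers: the tray stays down in the chute with both mushrooms in it, and the jar, the red marker and the big mushroom are left alone.

Things in the scene. Friction and masses are not known exactly. Their poses are not given: they have to be found in the camera images.
- chute: Fixed open-topped metal chute, 454 mm long. +x is the feed direction, +y left of it. Origin: centre line, 10 mm above the table, where the gate's stop finger bars the way. Floor 18 mm above the table, from x = -310 (entry) to +144 mm. Side walls to 44 mm above the table, inner faces at y = +-48 mm, 6 mm thick. Fingertips 50 to 60 mm above the table pass over the walls and the stop finger.
- end_stop (a point): Middle of the end stop's face at floor height (chute x = +134 mm, y = 0, 18 mm above the table). The end stop is a cross wall rising to 52 mm above the table. The tray is home with its front on this face; its origin is then at chute x = +74 mm and its rear face 10 mm beyond the stop finger.
- tray: Loose blue tray in the chute, about 0.35 kg with two loose mushrooms, 120 mm long (x, feed direction), 90 mm wide, 3 mm play each side. Origin: centre of its underside. Its sides and front rise to 52 mm above the table. It starts with its front 30 to 75 mm short of the stop finger.
- push_plate (a point): Middle of the rear face of the tray's push plate, 60 mm above the table. The plate is the tray's upright rear end, 90 mm wide, rising to 90 mm above the table; its rear face is 60 mm behind the tray's origin.
- gate (a joint): Gate angle in rad: 0 shut (arm parallel to the chute), growing as the arm swings outward, away from the chute's right side (chute -y), up to 0.75. A spring drives it shut (0.15 N m plus 0.3 N m per rad); it does not stay open alone, and the tray cannot push it open. Above 0.10 the stop finger is clear of the tray.
- gate_hinge (a point): Upright hinge of the gate, 10 mm above the table: chute x = -300, y = -62 mm. The yellow gate arm runs from here in the feed direction, outside the right wall: a rail 330 mm long, 8 mm thick, 49 to 81 mm above the table, inner face at chute y = -58 mm when shut. A fingertip pushing outward on the inner face opens it and can slide along it.
- gate_rail (a point): Point on the rail's inner face 65 mm above the table, 300 mm from the hinge, right above the root of the stop finger; moves with the gate.
- stop_tip (a point): Free end of the gate's red stop finger, a bar 8 mm thick (along the chute), 27 to 43 mm above the table, that sticks from the arm into the chute 300 mm from the hinge, through a notch in the right wall. When shut its end is at chute x = 0, y = -22 mm. Moves with the gate.
- load_front: Brown mushroom cap, 47 x 53 x 28 mm, loose in the front half of the tray; origin at the centre of its underside.
- load_rear: Brown mushroom cap, 45 x 49 x 20 mm, loose in the rear half of the tray; origin at the centre of its underside.
- jar: Bystander: spice jar with a white cap, 44 mm wide, 109 mm high, standing on the table; origin at the centre of its underside.
- red_marker: Bystander: white felt marker with a red cap lying on the table, 132 mm long (its y), 20 mm thick; origin under its centre.
- big_mushroom: Bystander: brown mushroom cap, 65 x 60 x 44 mm, on the table; origin at the centre of its underside.
Things that resemble listed ones, but are neither listed nor needed, are in the scene too. Of the things like the tray, leave any that is orange; of the rest the larger one is meant.

How it is judged:
On the way, in this order (a step that is already met when the one before it is completed fails the run):
1. a finger holds the gate open while the tray is still upstream of it (value of joint gate above 0.1 rad and contact force between the fingers and gate above 0.1 N and x of tray in the frame of chute below -0.07 m), for 0.2 s.
2. the tray passes the gate with a finger still holding it open (value of joint gate above 0.09 rad and contact force between the fingers and gate above 0.1 N and x of tray in the frame of chute between -0.06 and 0.066 m), for 0.2 s.
At the end, for the whole second after the job is handed in: The tray lies flat on the chute floor within 6 mm of the end stop, at rest, with both mushrooms in it; the gate is shut (under 0.04 rad) behind it (x of tray in the frame of chute above 0.068 m and y of tray in the frame of chute between -0.03 and 0.03 m and z of tray in the frame of chute below 0.014 m and angle between tray's own z axis and vertical below 0.1 rad and linear speed of tray below 0.02 m/s and value of joint gate below 0.04 rad and horizontal distance between each of load_front, load_rear and tray below 0.062 m and z of load_front in the frame of tray between -0.003 and 0.03 m and z of load_rear in the frame of tray between -0.003 and 0.03 m); the robot touches nothing.
It fails at once if the gate bears on the tray or the tray is pushed into the gate (over 1 N) (contact force between gate and tray above 1 N).
It fails at once if the tray is lifted or tipped (over 10 mm up, or over 0.2 rad) (z of tray in the frame of chute above 0.018 m or angle between tray's own z axis and vertical above 0.2 rad).
It fails at once if the tray is squeezed or rammed with the fingers (over 40 N) (contact force between the fingers and tray above 40 N).
It fails at once if a finger presses on a mushroom in the tray (contact force between the fingers and load_front above 1 N or contact force between the fingers and load_rear above 1 N).
It fails at once if the jar, the red marker or the big mushroom is disturbed (over 20 mm) (distance of any of jar, red_marker, big_mushroom from where it was at the start of the episode above 0.02 m).
It also fails if it takes over 42 s, if anything falls off the work surface, if the arm or the gripper's body presses on something with over 40 N, if the wrist force passes 120 N, or if a joint passes its speed limit or range.

## Robot

A 6-joint arm with a two-finger parallel gripper is mounted at the origin on the work surface; the furniture and walls round the work are solid. World frame = base frame: x ahead of the robot, y to its left, z up, the work surface at z = 0. Lengths are in m, angles in rad, forces in N, time in s.
With the tool pointing down it reaches from about 0.4 to 0.825 m from the base axis. Payload 7 kg.
Tool frame: the origin (TCP) lies at the very end of the fingers, on their centre line; the grasp point (between the pads) lies 19 mm behind it (arm.grip_point_offset is the distance from the TCP to the grasp point, in m); z points along the fingers, y is the line along which they close (so a half turn about z gives the same grasp; the last joint's range is limited). The gripper opens to 88 mm and grips with 3 to 60 N. Pads are 19 mm wide; open, the fingers measure 130 mm over their backs; the gripper's body (78 mm by 193 mm) begins 47 mm behind the grasp point.
Start: joints at [-1.031, 0.359, 0.012, 0, -1.224, -0.288], TCP at [0.168, -0.654, 0.227] pointing down, gripper open.
Joint ranges: [-3.07, 3.07], [-1.43, 2.12], [-1.02, 1.25], [-3.03, 1.67], [-3.05, -0], [-3.03, 3.03]. Speed limits (rad/s): [2.39, 2.39, 3.01, 3.14, 3.14, 3.14].

## Interface

Orientations are given as [roll, pitch, yaw] about the fixed x, y, z axes, in that order (R = Rz(yaw) Ry(pitch) Rx(roll)).
In Python, from station import arm, cams gives the robot as it stands.
- The arm moves only by the shell command python3 -m handwheel 'ROWS' [FORCE]. ROWS is JSON, a list that holds one entry, the list of rows, each a list of 7 numbers: the shift along the tool's x, y, z normalised to -1 to 1, where 1 is 0.08 m, then the turn, a rotation vector about the tool's x, y, z normalised to -1 to 1, where 1 is 0.5 rad, then the closure in counts, from 0 (fully open) to 255 (shut). In form: [[[x, y, z, wx, wy, wz, hand], ...]]. A call has 1 to 5 rows; each row is the pose to reach, as a shift and turn from the pose commanded when the call began, along the tool's axes at that moment; what a row does not reach only later rows make up. A row lasts 1/8 s, in which the tool goes at most 62.5 mm and 10.7 degrees, less where a joint would pass 70% of its speed; a pose out of reach is approached as far as the arm can. A call with a number of a shift or a turn outside -1 to 1 is refused whole. A call with a gripper value outside its range is refused whole. The fingers move at their own pace and stop on an object; FORCE is the grip in N (left out, the last holds). Time passes only in rows, so rows that repeat a pose let the fingers close. It gives the time, the measured TCP pose, the force, the opening and the grip force at its end, in the units of the state.
- arm.get_state(): the state, without advancing time (a new reading comes with each control period).
- cams.grab_frame(name): name is "side" or "top"; returns the picture (420x560x3 uint8, blue, green, red); there is no depth.
- cams.camera_info(name): a dict with "camera_matrix" (3x3 intrinsics, pixels), "dist_coeffs" ([k1, k2, p1, p2, k3] as OpenCV has them; the pictures are not rectified), "R" (3x3) and "t" (3): a world point X has camera coordinates R X + t. Camera axes: x right, y down, z forward; pixel columns grow to the right and rows downward; lengths in m; the calibration is good to about 2 mm. A picture is of the moment at which its call begins. camera_info takes no time and is no camera call.
- arm.job_done(): hands the job in; it is judged then, once.
The state is a dict: "t": time; "q": joint angles; "qd": joint speeds; "joint_efforts": joint torques, N m; "eef_pos": TCP position; "ee_rot": TCP orientation; "force": force on the tool from outside, world axes, zero at the start; "moment": the same for the moment, N m; "width": finger opening in m; "gripper_force": force on a finger pad.
Only numpy, scipy, OpenCV 4.12 (cv2) and the standard library are available. Lean on these libraries where they do the work, as an engineer would, in place of code of your own. Each camera call takes 0.05 s, during which the arm holds its last target. There are 200 camera calls.

## Working session

There is one attempt and no reset: what is moved stays moved. The work goes in short steps, Python scripts to look and compute and a shell command to move; the robot and the scene stay as the last step left them, time stands still between calls to the robot, and variables do not carry over. Pictures are saved under pics/ and viewed, at most 12 in all, crops included, and the job is handed in when it is done.

```bash
ls; mkdir -p pics
python3 - <<'E'
from station import arm,cams
import cv2,json
for n in("top","side"):
    im=cams.grab_frame(n); cv2.imwrite(f"pics/{n}0.png",im)
    i=cams.camera_info(n); print(n,i)
s=arm.get_state();print(s)
E
```

```text
pics
top {'camera_matrix': array([[412.3780142 ,   0.        , 282.89847657],
       [  0.        , 412.3780142 , 209.12788357],
       [  0.        ,   0.        ,   1.        ]]), 'dist_coeffs': array([0.00073114, 0.        , 0.        , 0.        , 0.        ]), 'R': array([[ 2.21338559e-02, -9.99754963e-01, -3.24637501e-04],
       [-9.98825036e-01, -2.20992631e-02, -4.31296811e-02],
       [ 4.31119385e-02,  1.27888221e-03, -9.99069430e-01]]), 't': array([-0.04237999,  0.42633613,  1.32256202])}
side {'camera_matrix': array([[491.45465932,   0.        , 278.38533123],
       [  0.        , 491.45465932, 215.11289734],
       [  0.        ,   0.        ,   1.        ]]), 'dist_coeffs': array([-0.04471525,  0.        ,  0.        ,  0.        ,  0.        ]), 'R': array([[-0.94926086, -0.31383333,  0.02030926],
       [-0.1894887 ,  0.51922182, -0.83336831],
       [ 0.25099374, -0.79493229, -0.55234482]]), 't': array([0.39605835, 0.17504743, 1.32350759])}
{'t': 0.1, 'q': array([-1.03088547e+00,  3.59280173e-01,  1.11531078e-02, -3.18679641e-04,
       -1.22412542e+00, -2.88085811e-01]), 'qd': array([ 0.00021467, -0.00089348,  0.00153184,  0.00084116, -0.00065679,
       -0.00064643]), 'joint_efforts': array([-5.49793804e-04, -5.84164453e+01,  2.93753010e+01,  7.01541334e+00,
        1.02334691e-02, -6.45021896e-05]), 'eef_pos': array([ 0.1680436 , -0.65328395,  0.2257384 ]), 'ee_rot': array([ 3.14011138e+00, -1.26506223e-04, -2.88987601e+00]), 'force': array([ 0.00814752, -0.04594609, -0.40254845]), 'moment': array([ 0.01158713, -0.0232611 , -0.00323346]), 'gripper_force': 0.0, 'width': 0.08801851691479445}
```

View pics/top0.png

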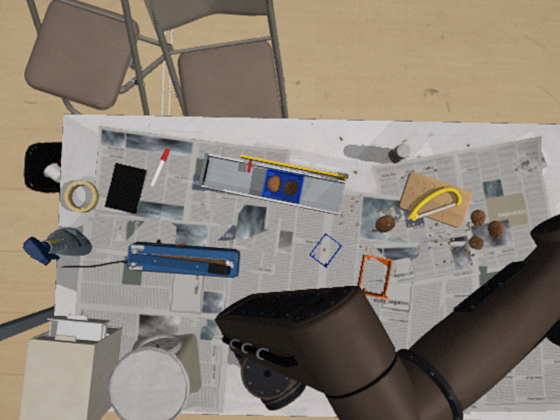

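View pics/side0.png

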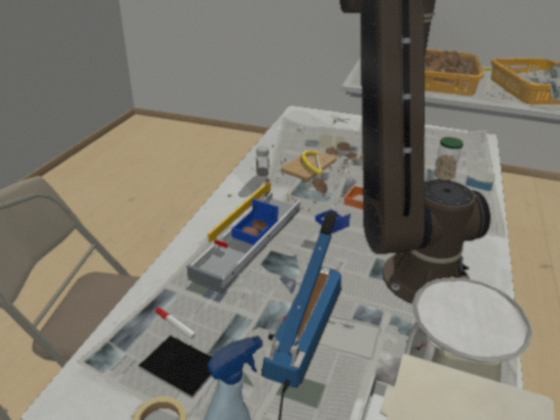

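Candidates for the tray are the big blue one in the chute (top 285,186), the small blue one on the table (325,250) and the orange one (375,277). The large blue tray in the chute fits the description. Its gate is the yellow rail (245–345, 157–177), not the yellow handle at (435,200).

```bash
cat > h.py <<'E'
import numpy as np,cv2
from station import arm,cams
def ray(n,px,z):
    i=cams.camera_info(n);K=i["camera_matrix"];R=i["R"];t=i["t"]
    u=cv2.undistortPoints(np.float64(px).reshape(-1,1,2),K,i["dist_coeffs"]).reshape(-1,2)
    d=np.c_[u,np.ones(len(u))]@R; c=-R.T@t
    return (c+d*((z-c[2])/d[:,2])[:,None])[:,:2]
def blob(im,lo,hi,box):
    x0,y0,x1,y1=box
    m=cv2.inRange(cv2.cvtColor(im,cv2.COLOR_BGR2HSV),lo,hi);k=np.zeros_like(m);k[y0:y1,x0:x1]=m[y0:y1,x0:x1]
    c=max(cv2.findContours(k,cv2.RETR_EXTERNAL,cv2.CHAIN_APPROX_NONE)[0],key=cv2.contourArea)
    return c.reshape(-1,2).astype(float)
def rect(P):
    (c,s,a)=cv2.minAreaRect((P*1000).astype(np.float32)); b=cv2.boxPoints((c,s,a));return np.round(c,1),np.round(s,1),round(a,2),np.round(b,1)
E
python3 - <<'E'
from h import *
im=cv2.imread("pics/top0.png")
p=blob(im,(20,120,100),(35,255,255),(230,145,355,190)); print("rail",rect(ray("top",p,.081)))
p=blob(im,(105,120,40),(130,255,255),(250,160,315,210)); print("tray",rect(ray("top",p,.06)), p.min(0),p.max(0))
p=blob(im,(0,140,100),(8,255,255),(240,155,260,180)); print("stop",p.min(0),p.max(0),ray("top",p.mean(0),.043))
print("chute corners rough",ray("top",[[205,153],[203,188],[346,177],[343,212]],.044))
cv2.imwrite("pics/crop1.png",cv2.resize(im[140:220,190:360],None,fx=4.6,fy=4.6,interpolation=cv2.INTER_CUBIC))
E
```

```text
rail (array([557.1, -61.2]), array([332.9,  12.3]), 79.11, array([[ 519.6, -223.5],
       [ 531.6, -225.8],
       [ 594.6,  101.1],
       [ 582.5,  103.4]], dtype=float32))
tray (array([500.8, -30.9]), array([119.3,  91.8]), 80.11, array([[445.3, -81.7],
       [535.8, -97.5],
       [556.3,  20. ],
       [465.8,  35.7]], dtype=float32)) [262. 168.] [304. 202.]
stop [247. 161.] [250. 171.] [[0.55902442 0.07762441]]
chute corners rough [[ 0.59790515  0.21733386]
 [ 0.48673826  0.22027604]
 [ 0.53151582 -0.22979329]
 [ 0.42081132 -0.22208267]]
```

View pics/crop1.png

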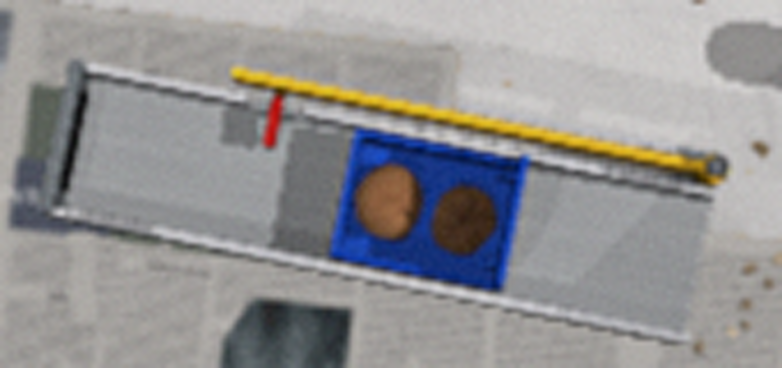

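The crop confirms the large blue tray holding two mushrooms. The red stop is at crop (272,120), the yellow rail runs from (235,72) to (715,165), and the end stop is at the left, around (70,140). Next I'll fix the chute frame and check it against the walls.

Run:
```python
from h import *
f=lambda P:ray("top",np.array(P)/4.6+[190,140]-0.4,.044)*1000
L=f([[58,213],[690,341]]);R=f([[85,67],[712,193]])
for n,S in(("left",L),("right",R)):
    d=S[0]-S[1];print(n,S.round(1),np.degrees(np.arctan2(d[1],d[0])))
# rail centre line fit
im=cv2.imread("pics/top0.png")
p=blob(im,(20,120,100),(35,255,255),(230,145,355,190));P=ray("top",p,.081)*1000
vx,vy,x0,y0=cv2.fitLine(P.astype(np.float32),cv2.DIST_L2,0,.01,.01).ravel();print("rail",np.degrees(np.arctan2(vy,vx)),x0,y0)
# side view of rail
im=cv2.imread("pics/side0.png")
p=blob(im,(20,120,100),(35,255,255),(200,175,280,240));P=ray("side",p,.081)*1000;i=[p[:,1].argmin(),p[:,1].argmax()];print(p[i],P[i].round(1))
for a in(79.1,79.5):
    u=np.array([np.cos(np.radians(a)),np.sin(np.radians(a))]);v=np.array([-u[1],u[0]])
    h=np.array([557.1,-61.2])-165*u; o=h+300*u+62*v
    g=lambda X:np.round([(X-o)@u,(X-o)@v],1)
    print(a,"hinge",h,"origin",o,"tray",g(np.array([500.8,-30.9])),"L",g(L[0]),g(L[1]),"R",g(R[0]),g(R[1]))
```

```text
left [[ 493.3  223. ]
 [ 415.1 -211.5]] 79.79949396028003
right [[ 594.4  207.5]
 [ 517.  -224.9]] 79.84662000601999
rail 79.75641 556.3595 -63.16936
[[265. 182.]
 [209. 239.]] [[ 536.3 -217.3]
 [ 574.1  126.3]]
79.1 hinge [ 525.89925191 -223.22318759] origin [521.74644462  83.08834368] tray [-115.9   -1. ] L [132.   54.4] [-309.4   49. ] R [135.9 -47.8] [-303.4  -53.6]
79.5 hinge [ 527.03113829 -223.43705975] origin [520.73999167  82.8380151 ] tray [-115.5   -1.1] L [132.8  52.5] [-308.6   50.2] R [136.  -49.7] [-303.3  -52.4]
```

```bash
python3 -m handwheel '[[[-0.5,0.5,0,0,0,0,110],[-1,1,0,0,0,0,110],[-1,1,0,0,0,0,110]]]' && python3 -m handwheel '[[[-0.5,0.5,0,0,0,0,110],[-1,1,0,0,0,0,110],[-1,1,0,0,0,0,110]]]' && python3 -m handwheel '[[[-0.5,0.5,0,0,0,0,110],[-1,1,0,0,0,0,110],[-1,1,0,0,0,0,110]]]'
```

```text
t: 0.48
eef_pos: [0.2271, -0.5537, 0.2269]
ee_rot: [3.141, 0.001, -2.887]
force: [1.1, -0.6, 0.9]
width: 0.0629
gripper_force: 0.0
t: 0.85
eef_pos: [0.2846, -0.4569, 0.2269]
ee_rot: [-3.141, 0.001, -2.886]
force: [-0.5, -0.4, -1.0]
width: 0.0496
gripper_force: 0.0
t: 1.23
eef_pos: [0.3422, -0.3599, 0.2267]
ee_rot: [-3.141, 0.001, -2.886]
force: [-0.1, -1.4, 0.0]
width: 0.0498
gripper_force: 0.0
```

```bash
python3 -m handwheel '[[[-0.5,0.5,0,0,0,-0.3,110],[-1,1,0,0,0,-0.6,110],[-1,1,0,0,0,-1,110]]]' && python3 -m handwheel '[[[0,0,0,0,0,-0.3,110],[0,0,0,0,0,-0.6,110],[0,0,0,0,0,-1,110]]]'
cat >> h.py <<'E'
A=np.radians(79.75);O=np.array([520.4,83.0])
def to(cx,cy,z=None,yaw=None):
    "shift (tool units) from the measured pose to chute (cx,cy) mm, height z mm; also chute pose"
    s=arm.get_state();p=s["eef_pos"]*1000;w=s["ee_rot"][2]
    u=np.array([np.cos(A),np.sin(A)]);v=np.array([-u[1],u[0]])
    d=O+cx*u+cy*v-p[:2]
    tx=np.array([np.cos(w),np.sin(w)]);ty=np.array([np.sin(w),-np.cos(w)])
    print("chute",np.round([(p[:2]-O)@u,(p[:2]-O)@v,p[2]],1),"yaw turn z",round(-((A-np.pi-w))/0.5,3),
      "shift",np.round([d@tx/80,d@ty/80,(p[2]-(z or p[2]))/80],3),"w",s["width"],"F",np.round(s["force"],1),"t",round(s["t"],2), "q6",s["q"][5].round(2))
E
python3 -c "from h import *;to(-208,-2,120)"
```

```text
t: 1.6
eef_pos: [0.3999, -0.2628, 0.2266]
ee_rot: [-3.141, 0.0, -2.394]
force: [0.3, -0.1, 0.2]
width: 0.0499
gripper_force: 0.0
t: 1.98
eef_pos: [0.3982, -0.2653, 0.2264]
ee_rot: [3.141, -0.0, -1.91]
force: [0.9, -0.3, 0.9]
width: 0.0499
gripper_force: 0.0
chute [-364.5   58.3  226.4] yaw turn z -0.321 shift [-2.052 -0.431  1.33 ] w 0.04985044046649115 F [ 0.9 -0.3  0.9] t 1.98 q6 -0.16
```

```bash
python3 -m handwheel '[[[-0.5,-0.2,0,0,0,-0.32,110],[-1,-0.43,0,0,0,-0.32,110],[-1,-0.43,0,0,0,-0.32,110]]]' && python3 -m handwheel '[[[-0.5,0,0.4,0,0,0,110],[-0.9,0,0.9,0,0,0,110],[-0.9,0,0.9,0,0,0,110],[-0.9,0,0.9,0,0,0,110]]]' && python3 -c "
from h import *;to(-208,-2,57);cv2.imwrite('pics/top1.png',cams.grab_frame('top')[120:260,180:420].repeat(3,0).repeat(3,1));cv2.imwrite('pics/side1.png',cams.grab_frame('side')[120:330,120:400].repeat(2,0).repeat(2,1))"
```

```text
t: 2.35
eef_pos: [0.4593, -0.2003, 0.2262]
ee_rot: [3.141, -0.0, -1.754]
force: [0.6, 0.1, 0.4]
width: 0.0498
gripper_force: 0.0
t: 2.85
eef_pos: [0.4712, -0.1307, 0.155]
ee_rot: [-3.141, -0.001, -1.755]
force: [-0.3, 0.4, -0.4]
width: 0.0496
gripper_force: 0.0
chute [-219.1   10.4  155. ] yaw turn z -0.011 shift [-0.139 -0.154  1.225] w 0.049618785288839985 F [-0.3  0.4 -0.4] t 2.85 q6 -0.32
```

View pics/side1.png

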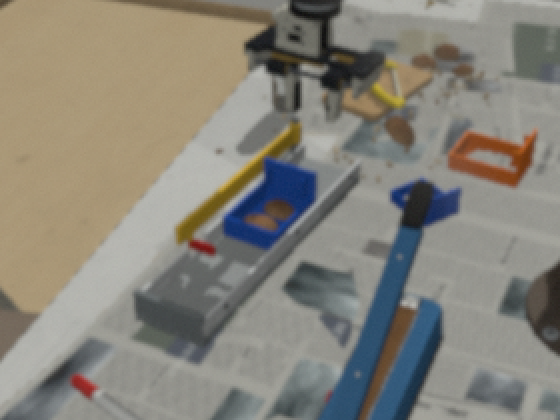

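The side view shows the fingers about 100 mm above the chute, behind the tray's push plate, at around (310,95), with the gate shut beside them. I'll descend behind the plate.

```bash
python3 -m handwheel '[[[-0.14,-0.15,0.3,0,0,-0.01,110],[-0.14,-0.15,0.6,0,0,-0.01,110],[-0.14,-0.15,0.6,0,0,-0.01,110]]]' && python3 -m handwheel '[[[0,0,0.3,0,0,0,110],[0,0,0.62,0,0,0,110],[0,0,0.62,0,0,0,110],[0,0,0.62,0,0,0,110]]]' && python3 -c "
from h import *;to(-208,-2,57);cv2.imwrite('pics/top2.png',cams.grab_frame('top')[120:260,180:420].repeat(3,0).repeat(3,1));cv2.imwrite('pics/side2.png',cams.grab_frame('side')[150:290,180:340].repeat(4,0).repeat(4,1))"
```

```text
t: 3.32
eef_pos: [0.4839, -0.1216, 0.106]
ee_rot: [3.14, -0.001, -1.751]
force: [0.1, 0.7, 0.8]
width: 0.0496
gripper_force: 0.0
t: 3.82
eef_pos: [0.4858, -0.121, 0.0586]
ee_rot: [-3.14, 0.0, -1.75]
force: [1.1, 0.9, 0.1]
width: 0.0498
gripper_force: 0.0
chute [-207.    -2.2   58.6] yaw turn z -0.0 shift [0.013 0.003 0.02 ] w 0.04979017401041492 F [1.1 0.9 0.1] t 3.83 q6 -0.33
```

View pics/side2.png

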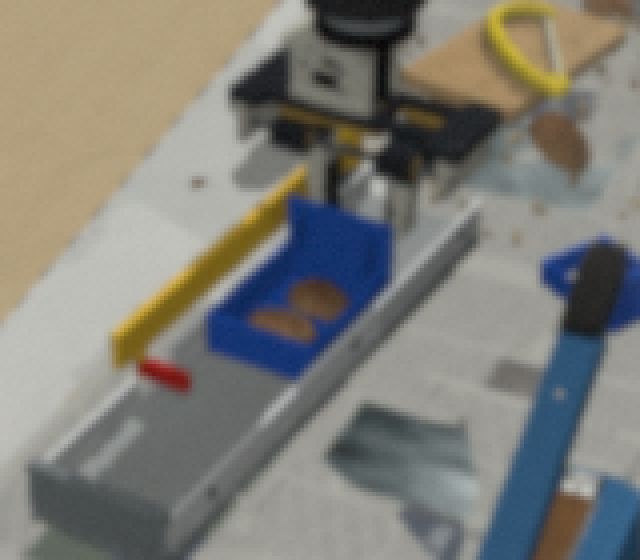

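Fingers are down: A is between the rail and the centre line at around (325,180), and B is behind the plate at (400,190). Now I'll swing the gate open.

```bash
python3 -m handwheel '[[[0,-0.1,0.02,0,0,0,110],[0,-0.17,0.02,0,0,0,110],[0,-0.24,0.02,0,0,0,110],[0,-0.31,0.02,0,0,0,110],[0,-0.31,0.02,0,0,0,110]]]' && python3 -c "
from h import *;to(-208,-27,57);im=cams.grab_frame('top');cv2.imwrite('pics/top3.png',im[120:260,180:420].repeat(3,0).repeat(3,1));
s=cams.grab_frame('side');cv2.imwrite('pics/side3.png',s[150:290,180:340].repeat(4,0).repeat(4,1))
p=blob(im,(20,120,100),(35,255,255),(225,130,355,190));print(p.min(0),p.max(0))
P=ray('top',p,.081)*1000;vx,vy,x,y=cv2.fitLine(P.astype(np.float32),cv2.DIST_HUBER,0,.01,.01).ravel();print('rail deg',np.degrees(np.arctan2(vy,vx)),'open',A-np.arctan2(abs(vy),vx*np.sign(vy)))
"
```

```text
t: 4.55
eef_pos: [0.5093, -0.1253, 0.0551]
ee_rot: [3.141, -0.0, -1.75]
force: [-2.6, 1.3, 0.9]
width: 0.0498
gripper_force: 1.2
chute [-206.9  -26.1   55.1] yaw turn z -0.0 shift [ 0.013 -0.011 -0.023] w 0.049819612881204144 F [-2.6  1.3  0.9] t 4.55 q6 -0.31
[243. 144.] [261. 150.]
rail deg 74.13137 open 0.09806348483754812
```

View pics/top3.png

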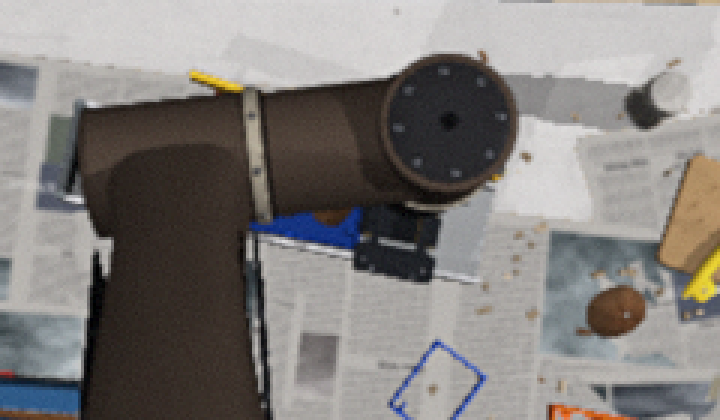

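The top view shows the arm covering most of the rail. Only the gate's tip, at crop (190–240, 72–92), sticks out past the wall, so the gate is open. I'll work out the angle from that tip and from the side view.

```bash
cat >> h.py <<'E'
def gate():
    "gate angle from the rail's free top end in both views"
    u=np.array([np.cos(A),np.sin(A)]);v=np.array([-u[1],u[0]])
    for n,box in(("top",(205,120,262,175)),("side",(150,165,290,260))):
        p=blob(cams.grab_frame(n),(20,120,100),(35,255,255),box)
        e=p[p[:,0]<=p[:,0].min()+1]
        e=e.mean(0) if n=="top" else e[e[:,1].argmin()]
        P=ray(n,e,.081)[0]*1000; c=np.array([(P-O)@u,(P-O)@v]); print(n,e,c.round(1),"angle",round(np.arctan2(-62-c[1],c[0]+300),3))
E
python3 - <<'E'
from h import *
f=cams.grab_frame
cams.grab_frame=lambda n:cv2.imread(f"pics/{n}0.png"); gate()
cams.grab_frame=f; gate()
E
```

```text
top [240.66666667 155.33333333] [ 28.9 -62.1] angle 0.0
side [209. 232.] [ 25.6 -63.9] angle 0.006
top [243.5  145.25] [ 26.7 -94.4] angle 0.099
side [200. 228.] [ 22.4 -96.6] angle 0.107
```

View pics/side3.png

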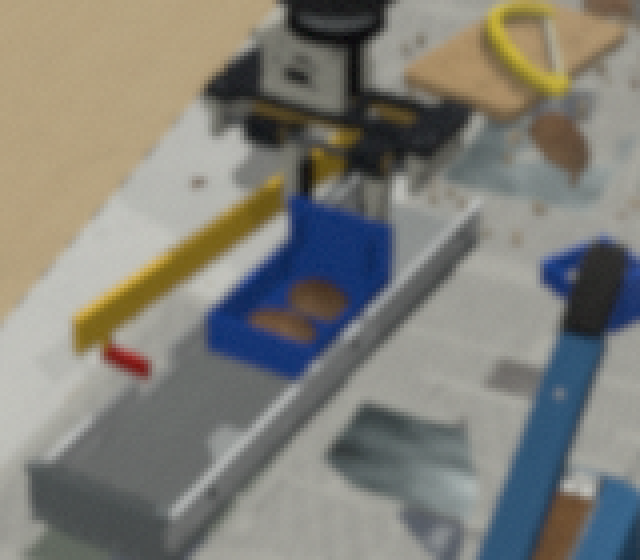

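The gate is at about 0.10 rad, and the red stop, at (125,360), has only been partly withdrawn. The fingertips are about 15 mm thick, thinner than I assumed, so I'll open the gate to about 0.19 rad first. I'll then advance, shifting right and widening as I go so the gate angle holds.

```bash
python3 -m handwheel '[[[0,-0.05,0,0,0,0,110],[0,-0.1,0,0,0,0,110],[0,-0.1,0,0,0,0,110],[0,-0.1,0,0,0,0,110]]]' && python3 -c "
from h import *;to(-208,-34,56);gate()" && python3 -m handwheel '[[[-0.1,-0.01,0,0,0,0,106],[-0.2,-0.02,0,0,0,0,102],[-0.3,-0.03,0,0,0,0,98],[-0.4,-0.04,0,0,0,0,94],[-0.5,-0.05,0,0,0,0,90]]]' && python3 -c "
from h import *;to(-167,-38,56);gate()"
```

```text
t: 5.25
eef_pos: [0.5169, -0.1266, 0.0552]
ee_rot: [3.141, 0.0, -1.75]
force: [-3.1, 0.6, -1.0]
width: 0.05
gripper_force: 1.3
chute [-206.9  -33.9   55.2] yaw turn z -0.001 shift [ 0.014 -0.002 -0.009] w 0.05003262970367701 F [-3.1  0.6 -1. ] t 5.25 q6 -0.31
top [247.4 135. ] [  21.4 -127.9] angle 0.202
side [191. 225.] [  23.2 -127. ] angle 0.198
t: 5.98
eef_pos: [0.5284, -0.0874, 0.0555]
ee_rot: [-3.141, -0.0, -1.749]
force: [-2.3, -2.3, 0.7]
width: 0.0563
gripper_force: 1.8
chute [-166.3  -38.2   55.5] yaw turn z 0.001 shift [ 0.009  0.002 -0.006] w 0.05634541610362379 F [-2.3 -2.3  0.7] t 5.97 q6 -0.38
top [247.4 136. ] [  20.8 -124.8] angle 0.193
side [192. 224.] [  17.8 -127.5] angle 0.203
```

```bash
python3 -m handwheel '[[[-0.13,-0.013,0,0,0,0,84],[-0.27,-0.026,0,0,0,0,77],[-0.4,-0.04,0,0,0,0,70],[-0.53,-0.053,0,0,0,0,63],[-0.66,-0.066,0,0,0,0,57]]]' && python3 -c "
from h import *;to(-112,-43.6,56);gate();s=cams.grab_frame('side');cv2.imwrite('pics/side4.png',s[130:290,160:340].repeat(3,0).repeat(3,1))"
```

```text
t: 6.7
eef_pos: [0.5429, -0.0362, 0.0554]
ee_rot: [-3.141, 0.0, -1.75]
force: [-2.1, -1.4, 0.8]
width: 0.068
gripper_force: 1.5
chute [-113.2  -43.4   55.4] yaw turn z 0.0 shift [-0.016 -0.003 -0.007] w 0.0679957931647295 F [-2.1 -1.4  0.8] t 6.7 q6 -0.47
top [247.5  135.75] [  20.6 -125.7] angle 0.196
side [192. 225.] [  21.8 -124.5] angle 0.192
```

View pics/side4.png

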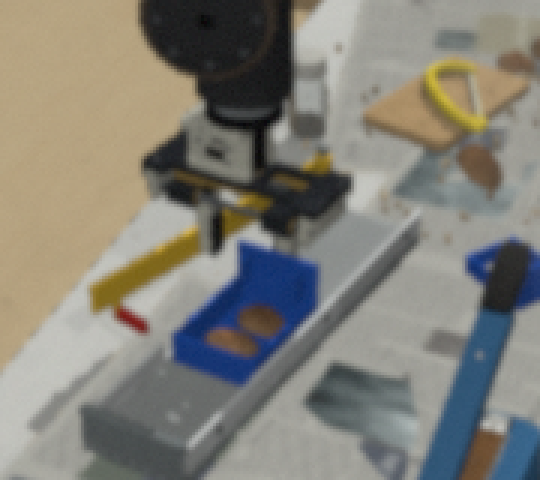

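The tray, at (245,320), is level with the notch and straight, with both mushrooms in it. The red stop, at (130,320), is well clear. I'll keep pushing.

```bash
python3 -m handwheel '[[[-0.15,-0.015,0,0,0,0,51],[-0.3,-0.03,0,0,0,0,45],[-0.45,-0.046,0,0,0,0,39],[-0.6,-0.061,0,0,0,0,33],[-0.75,-0.077,0,0,0,0,26]]]' && python3 -c "
from h import *;to(-52,-49.5,56);gate()" && python3 -m handwheel '[[[-0.08,-0.008,0,0,0,0,23],[-0.16,-0.016,0,0,0,0,20],[-0.24,-0.024,0,0,0,0,17],[-0.32,-0.032,0,0,0,0,14],[-0.4,-0.04,0,0,0,0,11]]]' && python3 -c "
from h import *;to(4.5,-55.6,56);gate();s=cams.grab_frame('side');cv2.imwrite('pics/side5.png',s[150:310,140:320].repeat(3,0).repeat(3,1))"
```

```text
t: 7.48
eef_pos: [0.5596, 0.0219, 0.0553]
ee_rot: [-3.142, 0.0, -1.75]
force: [-0.6, -0.7, -0.3]
width: 0.0779
gripper_force: 1.0
chute [-53.1 -49.5  55.3] yaw turn z 0.0 shift [-0.014 -0.    -0.009] w 0.07792817915470386 F [-0.6 -0.7 -0.3] t 7.47 q6 -0.57Traceback (most recent call last):
  File "<string>", line 2, in <module>
    from h import *;to(-52,-49.5,56);gate()
                                     ~~~~^^
  File "h.py", line 28, in gate
    p=blob(cams.grab_frame(n),(20,120,100),(35,255,255),box)
  File "h.py", line 11, in blob
    c=max(cv2.findContours(k,cv2.RETR_EXTERNAL,cv2.CHAIN_APPROX_NONE)[0],key=cv2.contourArea)
ValueError: max() iterable argument is empty
```

The top view of the rail tip is now blocked by the arm, so I'll continue with the side camera only.

```bash
sed -i 's/for n,box in(("top",(205,120,262,175)),/for n,box in(/; s/,260))):/,260)),):/' h.py; python3 -m handwheel '[[[-0.08,-0.008,0,0,0,0,23],[-0.16,-0.016,0,0,0,0,20],[-0.24,-0.024,0,0,0,0,17],[-0.32,-0.032,0,0,0,0,14],[-0.4,-0.04,0,0,0,0,11]]]' && python3 -c "
from h import *;to(4.5,-55.6,56);s=cams.grab_frame('side');cv2.imwrite('pics/side5.png',s[150:310,140:320].repeat(3,0).repeat(3,1));gate()"
```

```text
t: 8.15
eef_pos: [0.5684, 0.0523, 0.0554]
ee_rot: [-3.142, -0.0, -1.75]
force: [-1.9, -2.0, 1.4]
width: 0.0832
gripper_force: 1.2
chute [-21.7 -52.7  55.4] yaw turn z -0.0 shift [-0.328 -0.037 -0.008] w 0.0832004206432096 F [-1.9 -2.   1.4] t 8.15 q6 -0.61
side [239. 198.] [-166.9  -88.5] angle 0.196
```

View pics/side5.png

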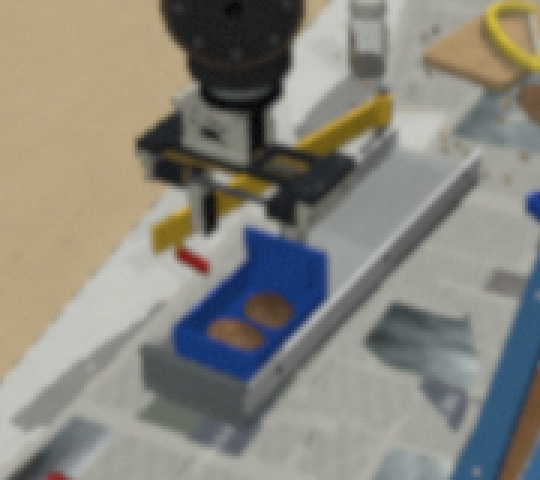

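The tray, at (250,310), is about 25 mm short of the end stop at (195,385), and the gate is still held open with the red stop clear at (193,262). I'll do the last stretch slowly and watch the force.

```bash
python3 -m handwheel '[[[-0.05,-0.005,0,0,0,0,9],[-0.1,-0.01,0,0,0,0,7],[-0.15,-0.015,0,0,0,0,5],[-0.2,-0.02,0,0,0,0,3],[-0.25,-0.025,0,0,0,0,1]]]' && python3 -c "
from h import *;to(4.5,-55.6,56)" && python3 -m handwheel '[[[-0.02,-0.002,0,0,0,0,0],[-0.03,-0.003,0,0,0,0,0],[-0.04,-0.004,0,0,0,0,0],[-0.04,-0.004,0,0,0,0,0]]]'; python3 -c "
from h import *;to(4.5,-55.6,56);s=cams.grab_frame('side');cv2.imwrite('pics/side6.png',s[190:310,160:280].repeat(5,0).repeat(5,1))"
```

```text
t: 8.88
eef_pos: [0.5738, 0.0715, 0.0554]
ee_rot: [3.142, -0.0, -1.75]
force: [-1.3, -1.7, 0.5]
width: 0.0873
gripper_force: 1.1
chute [ -1.8 -54.6  55.4] yaw turn z -0.0 shift [-0.079 -0.012 -0.008] w 0.08733441018817954 F [-1.3 -1.7  0.5] t 8.88 q6 -0.64
t: 9.38
eef_pos: [0.5747, 0.0744, 0.0553]
ee_rot: [3.142, 0.0, -1.75]
force: [-1.6, -1.5, -0.0]
width: 0.0875
gripper_force: 0.8
chute [  1.2 -54.9  55.3] yaw turn z -0.0 shift [-0.042 -0.008 -0.008] w 0.08745566662914225 F [-1.6 -1.5 -0. ] t 9.38 q6 -0.65
```

View pics/side6.png

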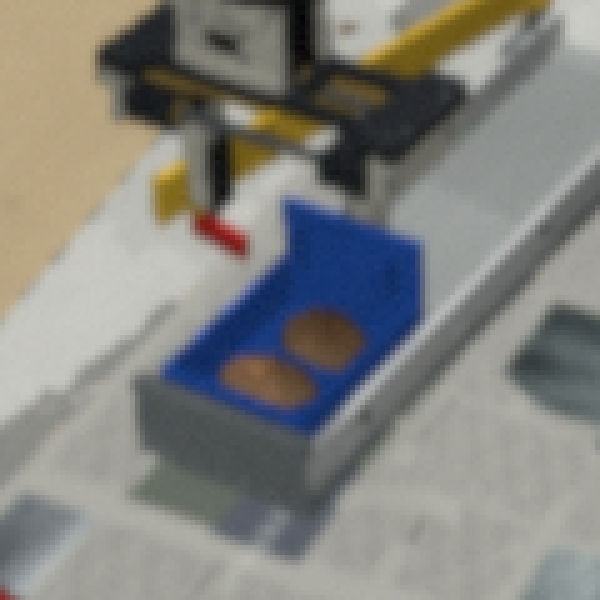

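The tray is nearly at the stop, at (240,405), with the red stop finger clear at (222,235). I'll creep forward until the force rises.

```bash
python3 -m handwheel '[[[-0.01,0,0,0,0,0,0],[-0.02,0,0,0,0,0,0],[-0.03,-0.003,0,0,0,0,0],[-0.03,-0.003,0,0,0,0,0]]]'; python3 -c "
from h import *;to(4.5,-55.6,56)"
```

```text
t: 9.93
eef_pos: [0.5753, 0.0768, 0.0554]
ee_rot: [3.142, 0.0, -1.75]
force: [-1.0, -0.7, 1.1]
width: 0.0876
gripper_force: 0.8
chute [  3.6 -55.2  55.4] yaw turn z -0.0 shift [-0.011 -0.005 -0.008] w 0.08764690758254381 F [-1.  -0.7  1.1] t 9.93 q6 -0.65
```

```bash
python3 -m handwheel '[[[-0.01,0,0,0,0,0,0],[-0.02,0,0,0,0,0,0],[-0.02,0,0,0,0,0,0]]]'; python3 -c "
from h import *;to(4.5,-55.6,56)"
```

```text
t: 10.3
eef_pos: [0.5757, 0.0784, 0.0553]
ee_rot: [-3.142, 0.0, -1.75]
force: [-0.7, -0.9, -0.3]
width: 0.0876
gripper_force: 0.8
chute [  5.3 -55.2  55.3] yaw turn z -0.0 shift [ 0.01  -0.005 -0.008] w 0.0875774299186943 F [-0.7 -0.9 -0.3] t 10.3 q6 -0.65
```

```bash
python3 -m handwheel '[[[-0.01,0,0,0,0,0,0],[-0.02,0,0,0,0,0,0],[-0.025,0,0,0,0,0,0]]]'; python3 -m handwheel '[[[-0.01,0,0,0,0,0,0],[-0.02,0,0,0,0,0,0]]]'; python3 -c "
from h import *;to(4.5,-55.6,56)"
```

```text
t: 10.68
eef_pos: [0.576, 0.0803, 0.0554]
ee_rot: [-3.142, 0.0, -1.75]
force: [-1.7, -1.1, -0.3]
width: 0.0877
gripper_force: 1.0
t: 10.92
eef_pos: [0.5759, 0.0804, 0.0554]
ee_rot: [3.141, -0.002, -1.749]
force: [0.1, -11.5, 2.9]
width: 0.0875
gripper_force: 5.6
chute [  7.4 -55.1  55.4] yaw turn z 0.001 shift [ 0.036 -0.006 -0.007] w 0.08748441688199504 F [  0.1 -11.5   2.9] t 10.93 q6 -0.66
```

The force jumped to about 11 N, so the tray is home. I'll back off 10 mm, ease the gate shut over the next calls, then lift.

```bash
python3 -m handwheel '[[[0.03,0,0,0,0,0,0],[0.08,0,0,0,0,0,0],[0.13,0,0,0,0,0,0]]]' && python3 -m handwheel '[[[0,0.15,0,0,0,0,0],[0,0.3,0,0,0,0,0],[0,0.45,0,0,0,0,0],[0,0.6,0,0,0,0,0],[0,0.7,0,0,0,0,0]]]' && python3 -m handwheel '[[[0,0.05,0,0,0,0,0],[0,0.06,0,0,0,0,0],[0,0.06,0,0,0,0,0]]]'; python3 -c "
from h import *;to(-5,5,56);s=cams.grab_frame('side');cv2.imwrite('pics/side7.png',s[190:310,160:280].repeat(5,0).repeat(5,1))"
```

```text
t: 11.3
eef_pos: [0.5746, 0.0717, 0.0555]
ee_rot: [-3.141, 0.001, -1.75]
force: [0.0, 0.4, 0.8]
width: 0.0878
gripper_force: 0.4
t: 11.92
eef_pos: [0.5184, 0.0817, 0.0555]
ee_rot: [-3.142, 0.0, -1.749]
force: [-0.7, 0.4, 0.1]
width: 0.088
gripper_force: 0.2
t: 12.3
eef_pos: [0.5149, 0.0825, 0.0554]
ee_rot: [-3.141, 0.0, -1.75]
force: [1.0, 0.7, -1.3]
width: 0.0874
gripper_force: 0.0
chute [-1.5  5.3 55.4] yaw turn z -0.0 shift [ 0.044 -0.004 -0.007] w 0.08741800634131489 F [ 1.   0.7 -1.3] t 12.3 q6 -0.71
```

View pics/side7.png

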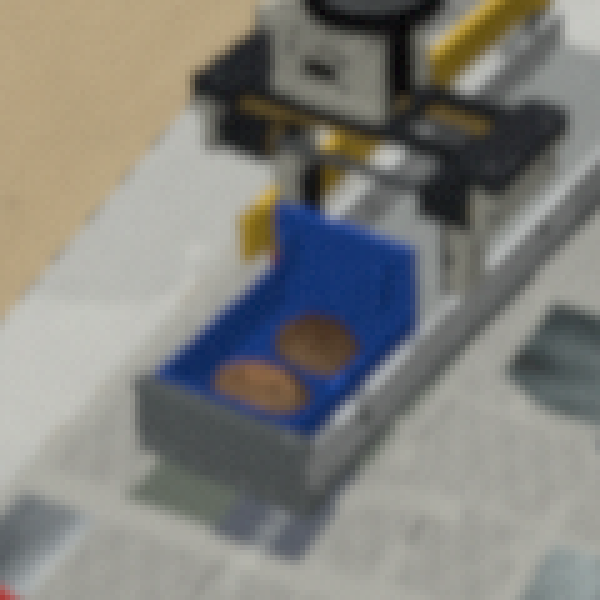

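The gate is shut behind the tray, with its rail end at (258,235), and the tray is at the stop with both mushrooms in it. I'll lift clear and check.

```bash
python3 -m handwheel '[[[0.05,0.03,0,0,0,0,0],[0.05,0.03,-0.4,0,0,0,0],[0.05,0.03,-1,0,0,0,0],[0.05,0.03,-1,0,0,0,0]]]' && python3 -m handwheel '[[[0,0,-0.5,0,0,0,0],[0,0,-1,0,0,0,0],[0,0,-1,0,0,0,0],[0,0,-1,0,0,0,0],[0,0,-1,0,0,0,0]]]'; python3 -c "
from h import *;to(-5,5,56);s=cams.grab_frame('side');gate()
p=blob(s,(105,120,40),(130,255,255),(170,210,270,300));e=p[p[:,0]<=p[:,0].min()+1];e=e[e[:,1].argmin()]
u=np.array([np.cos(A),np.sin(A)]);v=np.array([-u[1],u[0]]);P=ray('side',e,.052)[0]*1000-O;print('tray front right corner',e,P@u,P@v)
cv2.imwrite('pics/side8.png',s[150:310,140:320].repeat(3,0).repeat(3,1))"
```

```text
t: 12.85
eef_pos: [0.5137, 0.0796, 0.139]
ee_rot: [-3.136, 0.004, -1.749]
force: [0.4, 0.6, -0.1]
width: 0.0875
gripper_force: 0.0
t: 13.48
eef_pos: [0.5107, 0.0785, 0.2139]
ee_rot: [3.14, -0.001, -1.75]
force: [0.8, 0.3, -0.5]
width: 0.0878
gripper_force: 0.0
chute [ -6.1   8.7 213.9] yaw turn z -0.001 shift [-0.014 -0.046  1.974] w 0.08783410839835042 F [ 0.8  0.3 -0.5] t 13.47 q6 -0.71
side [209. 232.] [ 25.6 -63.9] angle 0.006
tray front right corner [193. 263.] 128.3884084757884 -44.23588827849815
```

View pics/side8.png

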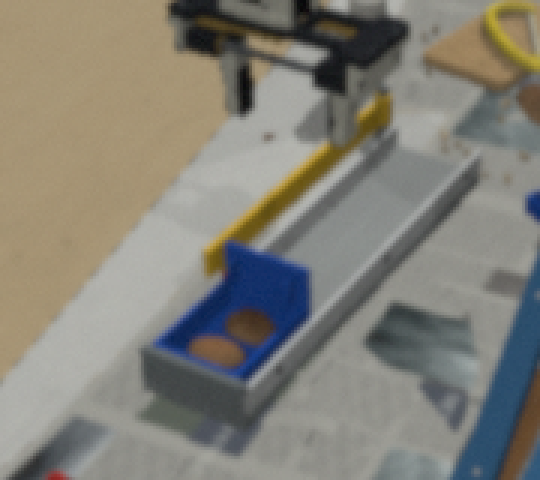

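The gate reads shut, with the same tip pixel as at the start. The tray is against the end stop with both mushrooms in it, and the arm is clear.

```bash
python3 -c "
from station import arm;print(arm.job_done())"
```

```text
the job is handed in; nothing more can be done
None
```

I held the gate open with one finger and pushed the tray home against the end stop with the other, both mushrooms still in it; the gate swung shut behind it, the arm lifted clear, and the job went in at about 13.5 s with no verdict returned.

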